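# Replace the blown fuse on a soft-mounted power board

### The job

The fuse on the green power board has blown: pull it out of its spring clips and drop it in the blue bin on the worktop, then take the new white fuse from the black foam cradle and press it down level into the same clips until both ends have snapped fully home. The board floats on soft rubber mounts and gives way under the hand, so keep pushing until you feel it snap, stop there without leaning on it any further, and never push so hard (some 23 N) that the mounts are squashed flat. Leave the things lying round the work where they are.

Things in the scene. Friction and masses are not known exactly. Their poses are not given: they have to be found in the camera images.
- module: Power module: finned aluminium base 130 x 170 mm (x, y), 13 mm high, fixed; origin at the centre of its underside on the worktop. Above it a green board 124 x 164 mm, 2 mm thick, floats on four soft rubber mounts, its top about 39 mm above the worktop. Tallest on it: capacitors and heat sink, 65 mm above the worktop, at least 44 mm from the fuse axis on the +x side.
- seat (a point): Point on the board: centre of a fuse that is fully home, 14 mm above the board's top; 20 mm to the -x side of the module's centre line, about 53 mm above the worktop (a mm more or less as the board's weight differs). The fuse lies along the module's y axis. It moves up and down with the board, which gives about 10 mm or more under the push the clips need and springs back; past 17 mm the mounts are squashed flat.
- clip_a (a point): Mouth of the clip at the +y end: mid-way between the tips of its two spring-metal fingers, 12.5 mm above the height of the seated fuse's axis, 34.5 mm from the seat point along y. Clips are 10 mm wide along y, leaving 59 mm between them for the gripper. Across x the fingers flare to 23 mm at the tips, narrow to a 10 mm neck 7.5 mm below, then form the seat for the 14 mm fuse.
- clip_b (a point): Mouth of the like clip at the -y end. A fuse laid on both mouths rests with its axis 10 to 11 mm above home. Pushing on spreads the fingers: about 13 to 20 N for both clips, then the fuse snaps down and the force falls by 5 N or more; a stop under each ferrule ends its travel, after which force rises again as the board sinks. Pulling a fuse straight up takes 10 to 18 N and lifts the board up to 12 mm first.
- old_fuse: Blown cartridge fuse, 14 mm diameter, 85 mm long, 45 g: scorched brown tube with bright metal ferrules (16 mm) at the ends; at the start home in the clips of the power board. Origin at its centre, y axis along its length.
- new_fuse: New cartridge fuse, 14 mm diameter, 85 mm long, about 45 g: white tube, a thin blue ring near each bright metal ferrule (16 mm long). It starts in the foam cradle with its centre 29 mm above the worktop. Origin at its centre, y axis along its length (either end may go to either clip).
- cradle: Black foam cradle, 50 x 112 mm (x, y), 31 mm high, fixed; origin at the centre of its underside. The new fuse lies along its y axis in two grooves, its axis 1 mm above the groove edges. The middle 48 mm of its length is cut down to 14 mm above the worktop for the gripper's fingers.
- scrap_bin: Blue open-topped parts bin for scrap, on the worktop to the right (like ones stand on the shelf above), fixed, 175 x 119 mm (x, y), walls 74 mm high (front wall at -x only 37 mm), floor 2 mm thick, inside 160 x 104 mm; origin at the centre of its underside.
- flux_bottle: Bystander: white flux bottle with red cap and needle, 38 mm diameter, 118 mm high, standing; origin at the centre of its underside.
- tape_roll: Bystander: orange tape roll, 76 mm diameter, 19 mm high; origin at the centre of its underside.
- fuse_pack: Bystander: small card box of fuses, 30 x 50 x 16 mm; origin at the centre of its underside.
- side_cutters: Bystander: side cutters with red handles lying flat, 48 x 140 x 13 mm (x, y, z); origin at the centre of its underside.
Not all that is in view belongs to the job. What is shaped like the old_fuse but purple is not meant.

How it is judged:
On the way, in this order (a step that is already met when the one before it is completed fails the run):
1. the blown fuse has been pulled from the clips and lies in the blue bin (x of old_fuse in the frame of scrap_bin between -0.083 and 0.083 m and y of old_fuse in the frame of scrap_bin between -0.055 and 0.055 m and z of old_fuse in the frame of scrap_bin between 0 and 0.06 m), for 0.2 s.
2. the new fuse has snapped home in both clips (x of new_fuse in the frame of seat between -0.002 and 0.002 m and y of new_fuse in the frame of seat between -0.006 and 0.006 m and z of new_fuse in the frame of seat between -0.002 and 0.002 m and angle between the y axis of new_fuse and the y axis of seat, either way round below 0.04 rad), for 0.2 s.
At the end, for the whole second after the job is handed in: The new fuse lies at rest in both clips: its centre within 2 mm of the fully-home point in height and across, within 6 mm along its length, and within 0.04 rad of the clips' line; the blown fuse lies inside the blue bin (all of step 1 and all of step 2 and linear speed of new_fuse below 0.01 m/s and linear speed of old_fuse below 0.02 m/s); the robot touches nothing.
It fails at once if the mounts are squashed flat: the board is pushed down more than 17 mm (about 23 N) (z of seat in the frame of module below 0.036 m).
It fails at once if the new fuse is home and the board is still pushed down by more than 12.5 mm (about 17 N) (x of new_fuse in the frame of seat between -0.002 and 0.002 m and y of new_fuse in the frame of seat between -0.006 and 0.006 m and z of new_fuse in the frame of seat between -0.002 and 0.002 m and angle between the y axis of new_fuse and the y axis of seat, either way round below 0.04 rad and z of seat in the frame of module below 0.0405 m).
It fails at once if the new fuse is rammed into the module with more than 45 N (contact force between new_fuse and module above 45 N).
It fails at once if the gripper itself bears on the power module with more than 20 N (contact force between the arm and module above 20 N).
It fails at once if a bystander is moved by more than 30 mm (distance of any of flux_bottle, tape_roll, fuse_pack, side_cutters from where it was at the start of the episode above 0.03 m).
It also fails if it takes over 72 s, if anything falls off the work surface, if the arm or the gripper's body presses on something with over 40 N, if the wrist force passes 120 N, or if a joint passes its speed limit or range.

### The arm

A 6-joint arm with a two-finger parallel gripper is mounted at the origin on a cart in front of the work surface, level with it; the furniture and walls round the work are solid. World frame = base frame: x ahead of the robot, y to its left, z up, the work surface at z = 0. Lengths are in m, angles in rad, forces in N, time in s.
With the tool pointing down it reaches from about 0.375 to 0.925 m from the base axis. Payload 5.7 kg.
Tool frame: the origin (TCP) lies on the centre line of the jaws, within the pads' length; the fingertips stand 17 mm ahead of it and the grasp point (between the pads) lies 2 mm behind it; z points along the fingers, y is the direction in which the jaws open and shut (so a half turn about z gives the same grasp; the last joint's range is limited). The gripper opens to 88 mm and grips with 3 to 60 N. Pads are 20 mm wide; open, the fingers measure 115 mm over their backs; the gripper's body (75 mm by 178 mm) begins 61 mm behind the grasp point.
Start: joints at [-1.398, 0.359, 1.51, -0, 1.272, -0.115], TCP at [0.17, -0.575, 0.24] pointing down, gripper open.
Joint ranges: [-2.97, 2.97], [-1.01, 2.36], [0.21, 2.38], [-0.96, 4.11], [0.2, 2.71], [-2.98, 2.98]. Speed limits (rad/s): [2.39, 2.39, 3.14, 3.14, 3.14, 3.14].

### API

Orientations are given as a unit quaternion [x, y, z, w].
In Python, from rig import env, imaging, order, nets gives the robot as it stands. The module is installed in compiled form; this text tells all that it offers.
- The arm moves only by the tool send_rows, never from a script. Its argument "series" is text: rows parted by semicolons, each of 5 numbers parted by spaces: the gripper command: -1 is fully open, 1 is shut, values between are in proportion, then the shift along the tool's x, y, z in mm, then the turn about the tool's z in rad. In form: grip dx dy dz spin; .... A call has 1 to 20 rows; each row shifts and turns the commanded pose from where the row before left it, along the tool's axes as they then stand; what a row does not reach is not made up. A row lasts 1/10 s, in which the tool goes at most 50 mm and 8.59 degrees, less where a joint would pass 70% of its speed; a pose out of reach is approached as far as the arm can. A call with a gripper value outside its range is refused whole. The fingers move at their own pace and stop on an object; "force" is the grip in N (left out, the last holds). Time passes only in rows, so rows that do not move let the fingers close. It gives the time, the measured TCP pose, the force and the opening at its end, in the units of the state.
- env.get_obs(): the state, without advancing time (a new reading comes with each control period).
- imaging.camera(name): name is "scene" or "top" or "wrist"; returns a dict with "pixels" (420x560x3 uint8, red, green, blue), "range_z" (420x560 float32, m along the optical axis (not along the pixel's ray), 0 where there is no reading), "fx", "fy", "cx", "cy" (pixels), "camera_from_world" (4x4, takes a point from world to camera coordinates). Camera axes: x right, y down, z forward; pixel columns grow to the right and rows downward; lengths in m; the calibration is good to about 2 mm. A picture is of the moment at which its call begins.
- order.hand_in(): hands the job in, once; it reports no verdict.
Trained networks look in the newest picture that a camera, given by its name, has taken for a name from the list of things; names that differ only in an ending like _2 or _b are one class to them, and where a whole thing is asked for, a point or a joint stands for the part that bears it (a point fixed in the world has none). Each returns a list of dicts, best first, with "conf" (0 to 1); they miss things now and then, are a little off and sometimes report something else, mostly with a low value. They report only what shows in the picture. A call takes as long as a camera call. They do not tell look-alikes from the thing itself.
- nets.recognise(camera, target): "position" ([x, y, z] in m, in world coordinates, good to about 4 mm: the middle of the surface that is visible of it).
- nets.pinpoint(camera, target): "position" ([x, y, z] in m, in world coordinates, good to about 4 mm: a listed point, or the origin of a listed thing).
The state is a dict: "time_s": time; "qpos": joint angles; "dq": joint speeds; "tau": joint torques, N m; "tcp_pos": TCP position; "tool_rot": TCP orientation; "ft_force": force on the tool from outside, world axes, zero at the start; "moment": the same for the moment, N m; "grip_width": opening from 0.0 (shut) to 1.0 (fully open).
Only numpy, scipy, OpenCV 4.12 (cv2) and the standard library are available. Lean on these libraries where they do the work, as an engineer would, in place of code of your own. Each camera call takes 0.05 s, during which the arm holds its last target. There are 200 camera calls.

## Working session

There is one attempt and no reset: what is moved stays moved. The work goes in short steps, Python scripts to look and compute and a tool call to move; the robot and the scene stay as the last step left them, time stands still between calls to the robot, and variables do not carry over. Pictures are saved under pics/ and viewed, about 8 in all and at most 12, crops included, and the job is handed in when it is done.

Besides the shell and the picture viewer there is one more tool, called after ">>>" by a JSON object that holds its "fn" and its "kwargs", one argument or row to a line. send_rows: Moves the arm, as the interface text tells. Its arguments: {"type":"object","properties":{"series":{"type":"string"},"force":{"type":"number"}},"required":["series"]}

```bash
mkdir -p pics; cat > h.py <<'E'
from rig import env, imaging, order, nets
import numpy as np, cv2
def cam(n):
    c=imaging.camera(n); return c
def world(c):
    z=c["range_z"]; v,u=np.mgrid[:420,:560]
    p=np.stack([(u-c["cx"])/c["fx"]*z,(v-c["cy"])/c["fy"]*z,z,np.ones_like(z)],-1)
    w=p@np.linalg.inv(c["camera_from_world"]).T
    w[z==0]=np.nan
    return w[...,:3]
def save(c,name): cv2.imwrite("pics/"+name,c["pixels"][...,::-1])
E
python3 - <<'E'
from h import *
np.set_printoptions(precision=4,suppress=True)
o=env.get_obs(); print({k:np.round(v,3) for k,v in o.items()})
ims=[]
for n in ["top","scene"]:
    c=cam(n); np.savez(n+".npz",**c); save(c,n+"0.png")
    print(n,np.linalg.inv(c["camera_from_world"])[:3,3])
    for t in ["module","seat","clip_a","old_fuse","new_fuse","cradle","scrap_bin","flux_bottle","tape_roll","fuse_pack","side_cutters"]:
        print(t,[(np.round(d["position"],3),round(d["conf"],2)) for d in nets.pinpoint(n,t)[:3]])
E
```

```text
{'time_s': np.float64(0.0), 'qpos': array([-1.398,  0.359,  1.511,  0.   ,  1.273, -0.115]), 'dq': array([0.001, 0.   , 0.001, 0.001, 0.001, 0.001]), 'tau': array([  0.004, -51.536, -27.073,   0.068,   0.035,  -0.   ]), 'tcp_pos': array([ 0.17 , -0.575,  0.239]), 'tool_rot': array([ 0.99 ,  0.143, -0.   , -0.001]), 'ft_force': array([-0.042,  0.181,  0.493]), 'moment': array([ 0.016,  0.044, -0.005]), 'grip_width': np.float64(1.004)}
top [ 0.4343 -0.0951  1.1256]
module [(array([ 0.577, -0.008, -0.   ]), 0.64), (array([ 0.429,  0.097, -0.002]), 0.5)]
seat [(array([ 0.558, -0.004,  0.056]), 0.84), (array([ 0.782, -0.028, -0.001]), 0.73)]
clip_a [(array([ 0.542, -0.042,  0.07 ]), 0.89), (array([0.571, 0.024, 0.065]), 0.82)]
old_fuse [(array([ 0.557, -0.004,  0.056]), 0.61), (array([0.348, 0.213, 0.008]), 0.57)]
new_fuse [(array([ 0.564, -0.166,  0.026]), 0.56)]
cradle [(array([ 0.562, -0.167, -0.004]), 0.88)]
scrap_bin [(array([ 0.558, -0.369, -0.003]), 0.66), (array([ 0.558, -0.004,  0.055]), 0.24)]
flux_bottle [(array([ 0.759, -0.194, -0.002]), 0.46)]
tape_roll [(array([ 0.781, -0.02
[... 458 characters left out ...]
)]
old_fuse [(array([0.35 , 0.217, 0.005]), 0.8), (array([ 0.558, -0.004,  0.053]), 0.65), (array([ 0.562, -0.166,  0.004]), 0.2)]
new_fuse [(array([ 0.564, -0.166,  0.032]), 0.47)]
cradle [(array([ 0.554, -0.374,  0.   ]), 0.73), (array([ 0.564, -0.167,  0.001]), 0.71)]
scrap_bin [(array([ 0.763, -0.199,  0.   ]), 0.63), (array([ 0.557, -0.375, -0.001]), 0.56)]
flux_bottle [(array([ 0.76 , -0.194, -0.002]), 0.77)]
tape_roll [(array([ 0.782, -0.028, -0.002]), 0.71), (array([ 0.76 , -0.196,  0.001]), 0.41)]
fuse_pack [(array([ 0.557, -0.003,  0.051]), 0.72), (array([ 0.729, -0.326, -0.   ]), 0.62), (array([ 0.549, -0.036,  0.065]), 0.34)]
side_cutters [(array([ 0.425,  0.095, -0.001]), 0.57)]
```

View pics/top0.png

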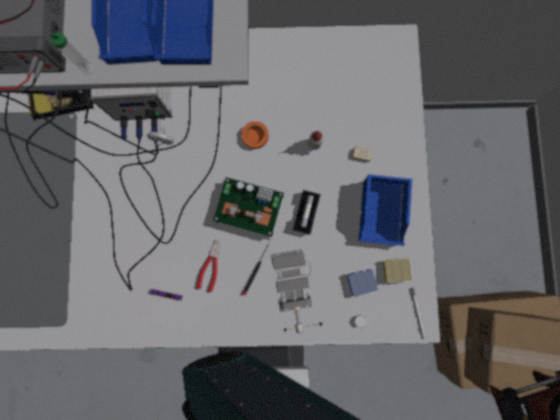

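View pics/scene0.png

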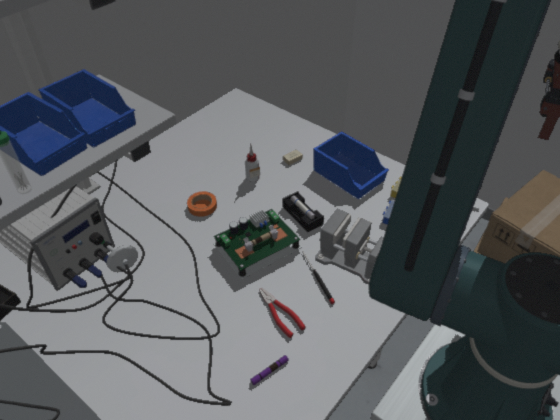

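Top view: board near (249,208), cradle (306,212) and scrap bin (385,210). The purple decoy is at (165,294) and clutter lies at the front. The networks agree with this. I'm moving above the fuse for a close look.

>>> {"fn": "send_rows", "kwargs": {
  "series": "-1 38 -31 0 0;-1 38 -31 0 0;-1 38 -31 0 0;-1 38 -31 0 0;-1 38 -31 0 0;-1 38 -31 0 0;-1 38 -31 0 0;-1 38 -31 0 0;-1 38 -31 0 0;-1 38 -31 0 0;-1 38 -31 0 0;-1 38 -31 0 0;-1 38 -31 0 0;-1 38 -31 0 0;-1 0 0 0 -0.15;-1 0 0 0 -0.15;-1 0 0 0 -0.15;-1 0 0 0 -0.15;-1 0 0 0 -0.15;-1 0 0 0 -0.13"
}}

```text
time_s: 3.2
tcp_pos: [0.5572, -0.0081, 0.2397]
tool_rot: [0.833, 0.554, 0.0, -0.0]
ft_force: [-0.5, -0.1, 0.0]
grip_width: 1.0
```

```bash
cat >> h.py <<'E'
np.set_printoptions(precision=4,suppress=True)
def toolyaw(o=None):
    o=o or env.get_obs(); x,y,z,w=o["tool_rot"]; return 2*np.arctan2(y,x)
def report(t):
    o=env.get_obs(); a=toolyaw(o); d=np.array(t)-o["tcp_pos"]
    print("tcp",o["tcp_pos"],"a",round(a,4),"f",o["ft_force"],"w",o["grip_width"],"t",o["time_s"])
    print("tool d mm",1e3*np.array([d[0]*np.cos(a)+d[1]*np.sin(a),d[0]*np.sin(a)-d[1]*np.cos(a),-d[2]]))
E
python3 - <<'E'
from h import *
report([.557,-.006,.24]); print(env.get_obs()["tool_rot"],env.get_obs()["qpos"])
c=cam("wrist"); np.savez("w1.npz",**c); save(c,"w1.png")
print(np.linalg.inv(c["camera_from_world"]))
for t in ["module","seat","clip_a","old_fuse"]:
    print(t,[(np.round(d["position"],4),round(d["conf"],2)) for d in nets.pinpoint("wrist",t)[:3]])
E
```

```text
tcp [ 0.5572 -0.0081  0.2397] a 1.1739 f [-0.4718 -0.0618  0.0193] w 0.9996161208548374 t 3.2
tool d mm [ 1.8117 -1.0226 -0.2977]
[ 0.8326  0.5538  0.     -0.    ] [-0.1385  0.2976  1.6033  0.0001  1.2407  0.2584]
[[ 0.922  -0.3738 -0.1012  0.5852]
 [-0.3873 -0.8901 -0.2403  0.058 ]
 [-0.0003  0.2608 -0.9654  0.3849]
 [ 0.      0.      0.      1.    ]]
module [(array([ 0.5812, -0.0091,  0.0021]), 0.79)]
seat [(array([ 0.5608, -0.0039,  0.0471]), 0.73)]
clip_a [(array([ 0.5476, -0.0384,  0.0682]), 0.95), (array([0.5683, 0.0289, 0.0645]), 0.83)]
old_fuse [(array([0.3458, 0.2153, 0.0033]), 0.95), (array([ 0.5578, -0.0036,  0.053 ]), 0.8)]
```

View pics/w1.png

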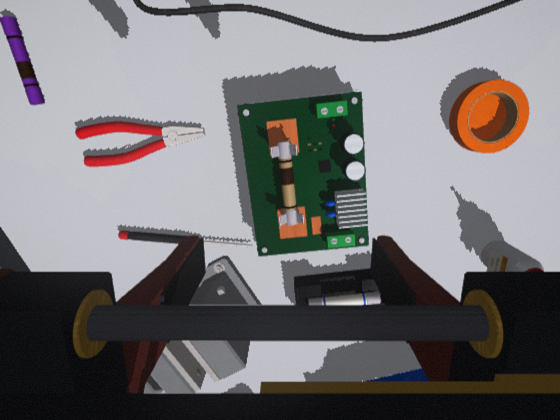

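The wrist picture shows the board at (305,170), with the fuse running from about (285,148) to (292,220). Now I'll fit its axis from the depth data.

```bash
cat >> h.py <<'E'
def fit_fuse(c,ctr,zc,yaw,half=22):
    """fit ridge: points on tube near ctr; returns center (perp), yaw"""
    w=world(c).reshape(-1,3); 
    for it in range(4):
        ax=np.array([-np.sin(yaw),np.cos(yaw)]); px=np.array([np.cos(yaw),np.sin(yaw)])
        d=w[:,:2]-ctr[:2]; s=d@ax; r=d@px
        m=(abs(s)<half/1e3)&(abs(r)<.0075)&(w[:,2]>zc+.002)&(w[:,2]<zc+.012)
        k,b=np.polyfit(s[m],r[m],1); yaw-=np.arctan(k); ctr=ctr[:2]+b*px
    return ctr,yaw,m.sum(),np.percentile(w[m,2],95)
def board(c):
    hsv=cv2.cvtColor(c["pixels"],cv2.COLOR_RGB2HSV); w=world(c)
    m=(hsv[...,0]>45)&(hsv[...,0]<85)&(hsv[...,1]>120)&(abs(w[...,2]-.039)<.006)
    (ctr,sz,ang)=cv2.minAreaRect((w[m][:,:2]*1e3).astype(np.float32)); return np.array(ctr)/1e3,sz,ang,np.median(w[m][:,2])
E
python3 - <<'E'
from h import *
for n in ["w1","top"]:
    c=dict(np.load(n+".npz")); print(n,board(c)); print(fit_fuse(c,np.array([.5578,-.004]),.053,-.35))
c=dict(np.load("w1.npz")); w=world(c)
# extent of fuse along axis
ctr,yaw,_,_=fit_fuse(c,np.array([.5578,-.004]),.053,-.35)
ax=np.array([-np.sin(yaw),np.cos(yaw)]);px=np.array([np.cos(yaw),np.sin(yaw)])
d=w[...,:2]-ctr; s=d@ax;r=d@px
m=(abs(r)<.012)&(w[...,2]>.052)&(abs(s)<.06); h=np.histogram(s[m]*1e3,bins=np.arange(-56,57,4)); print(h)
print("high",[ (np.median(s[m&(w[...,2]>.066)&(q*s>0)]),np.ptp(s[m&(w[...,2]>.066)&(q*s>0)]), np.median(r[m&(w[...,2]>.062)&(q*s>0)])) for q in (-1,1)])
E
```

```text
w1 (array([ 0.5781, -0.0091]), (161.88272094726562, 122.6957015991211), 73.1728515625, np.float64(0.039602275605051085))
(array([ 0.5588, -0.0044]), np.float64(-0.2912282980804018), np.int64(532), np.float64(0.060755894114053716))
top (array([0.7109, 0.1908]), (659.690673828125, 145.6005096435547), 56.229148864746094, np.float64(0.03853351006787675))
(array([ 0.5581, -0.0041]), np.float64(-0.2923013543370772), np.int64(71), np.float64(0.061003599001055564))
(array([   0,    0,    0,   17,   78,   92,   93,   51,   46,   50,   48,
         51,   51,   51,   50,   53,   54,  922, 3040, 3384, 1277,   88,
        104,  107,   56,    0,    0,    0]), array([-56, -52, -48, -44, -40, -36, -32, -28, -24, -20, -16, -12,  -8,
        -4,   0,   4,   8,  12,  16,  20,  24,  28,  32,  36,  40,  44,
        48,  52,  56]))
high [(np.float64(-0.03337067885123824), np.float64(0.009931043552464117), np.float64(-0.0035538420589048447)), (np.float64(0.0201946374711063), np.float64(0.026725402925777242), np.float64(0.0006926063874155474))]
```

>>> {"fn": "send_rows", "kwargs": {
  "series": "0.1 0 0 0 -0.105;0.1 4.4 0.4 20 0;0.1 0 0 30 0;0.1 0 0 40 0;0.1 0 0 30 0;0.1 0 0 20 0;0.1 0 0 0 0;0.1 0 0 0 0",
  "force": 30
}}

```text
time_s: 4.25
tcp_pos: [0.559, -0.0041, 0.0999]
tool_rot: [0.805, 0.594, -0.0, -0.0]
ft_force: [0.7, -0.0, -0.1]
grip_width: 0.454
```

```bash
python3 - <<'E'
from h import *
report([.5588,-.004,.059])
c=cam("wrist"); save(c,"w2.png"); np.savez("w2.npz",**c)
print(board(c)); print(fit_fuse(c,np.array([.5588,-.004]),.053,-.29))
# bin & cradle from top depth
c=dict(np.load("top.npz")); w=world(c); hsv=cv2.cvtColor(c["pixels"],cv2.COLOR_RGB2HSV)
m=(hsv[...,0]>105)&(hsv[...,0]<125)&(hsv[...,1]>180)&(abs(w[...,0]-.557)<.14)&(abs(w[...,1]+.37)<.12)&(w[...,2]<.1)
print("bin",cv2.minAreaRect((w[m][:,:2]*1e3).astype(np.float32)))
m=(w[...,2]>.02)&(abs(w[...,0]-.563)<.08)&(abs(w[...,1]+.167)<.05)&(w[...,2]<.045)
print("cradle",cv2.minAreaRect((w[m][:,:2]*1e3).astype(np.float32)))
E
```

```text
tcp [ 0.559  -0.0041  0.0999] a 1.2716 f [ 0.6597 -0.0338 -0.1435] w 0.4538382632083736 t 4.25
tool d mm [-0.0125 -0.2556 40.8875]
(array([0.5817, 0.0026]), (137.77772521972656, 123.4605941772461), 73.20748901367188, np.float64(0.03956421155573511))
(array([ 0.5589, -0.004 ]), np.float64(-0.2948477478040401), np.int64(1410), np.float64(0.06056605400292292))
bin ((557.5968627929688, -374.3116149902344), (114.0748519897461, 168.0074005126953), 82.86125946044922)
cradle ((561.3504638671875, -169.02255249023438), (49.63398361206055, 112.43701171875), 74.12361907958984)
```

View pics/w2.png

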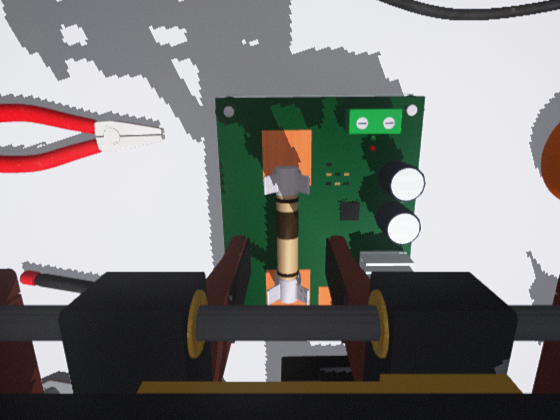

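The jaws at (235–340) straddle the fuse axis at column 288. I'm descending and gripping.

>>> {"fn": "send_rows", "kwargs": {
  "series": "0.1 0 0 20 -0.007;0.1 0 0 14 0;0.1 0 0 7 0;0.1 0 0 0 0;0.1 0 0 0 0;1 0 0 0 0;1 0 0 0 0;1 0 0 0 0;1 0 0 0 0;1 0 0 0 0;1 0 0 0 0;1 0 0 0 0;1 0 0 0 0",
  "force": 45
}}

```text
time_s: 5.6
tcp_pos: [0.5589, -0.004, 0.0587]
tool_rot: [0.802, 0.597, 0.0, -0.0]
ft_force: [0.6, 1.0, -0.2]
grip_width: 0.15
```

>>> {"fn": "send_rows", "kwargs": {
  "series": "1 0 0 -3 0;1 0 0 -3 0;1 0 0 -3 0;1 0 0 -3 0;1 0 0 -3 0;1 0 0 -3 0;1 0 0 -3 0;1 0 0 -3 0;1 0 0 -3 0;1 0 0 -5 0;1 0 0 -10 0;1 0 0 -20 0;1 0 0 -30 0;1 0 0 -40 0;1 0 0 0 0;1 0 0 0 0"
}}

```text
time_s: 7.2
tcp_pos: [0.5596, -0.0042, 0.1922]
tool_rot: [0.802, 0.597, 0.001, 0.001]
ft_force: [-0.8, 0.9, -0.7]
grip_width: 0.149
```

```bash
python3 - <<'E'
from h import *
report([.5588,-.004,.2])
c=cam("wrist"); save(c,"w3.png"); np.savez("w3.npz",**c)
b=board(c);print(b)
c=cam("top");print("top",[(d["position"],d["conf"]) for d in nets.pinpoint("top","old_fuse")])
E
```

```text
tcp [ 0.5596 -0.0042  0.1922] a 1.2798 f [-0.7526  0.8915 -0.6729] w 0.14876521188153374 t 7.2
tool d mm [-0.0873 -0.8162 -7.7939]
(array([ 0.5787, -0.0072]), (157.36463928222656, 122.73898315429688), 73.34520721435547, np.float64(0.03990256972608125))
top []
```

View pics/w3.png

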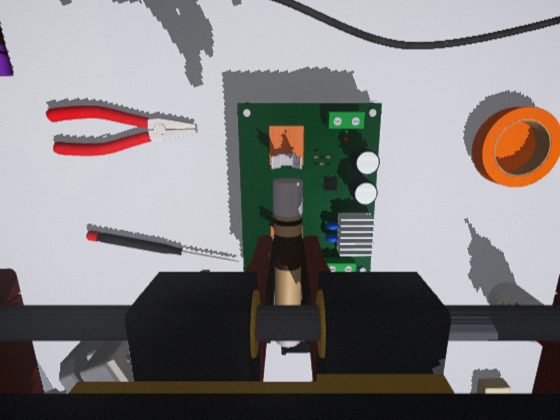

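The fuse is out and held at about (287,240); the empty clip shows at (285,162). On to the bin.

>>> {"fn": "send_rows", "kwargs": {
  "series": "1 -44.3 13 0 0;1 -44.3 13 0 0;1 -44.3 13 0 0;1 -44.3 13 0 0;1 -44.3 13 0 0;1 -44.3 13 0 0;1 -44.3 13 0 0;1 -44.3 13 0 0;1 0 0 0 0.14;1 0 0 0 0.14;1 0 0 0 0.14;1 0 0 0 0.14;1 0 0 0 0.14;1 0 0 0 0.14;1 0 0 0 0.14;1 0 0 0 0.14;1 0 0 0 0.14;1 0 0 0 0.14"
}}

```text
time_s: 9.15
tcp_pos: [0.5559, -0.3727, 0.1885]
tool_rot: [0.998, -0.063, -0.001, -0.001]
ft_force: [-0.2, 0.2, -0.9]
grip_width: 0.149
```

```bash
python3 - <<'E'
from h import *
report([.5576,-.3743,.07])
E
```

```text
tcp [ 0.5559 -0.3727  0.1885] a -0.126 f [-0.1867  0.2268 -0.9087] w 0.1492308050149444 t 9.15
tool d mm [  1.8623   1.4063 118.5496]
```

>>> {"fn": "send_rows", "kwargs": {
  "series": "1 2 1 30 0;1 0 0 30 0;1 0 0 30 0;1 0 0 20 0;1 0 0 8 0;1 0 0 0 0;0.3 0 0 0 0;0.3 0 0 0 0;0.3 0 0 0 0;0.3 0 0 0 0;0.3 0 0 0 0;0.3 0 0 -30 0;0.3 0 0 -40 0;0.3 0 0 -48 0;0.3 0 0 0 0"
}}

```text
time_s: 10.65
tcp_pos: [0.5624, -0.3775, 0.1984]
tool_rot: [0.998, -0.06, 0.005, 0.004]
ft_force: [0.4, -1.0, 0.2]
grip_width: 0.35
```

```bash
python3 - <<'E'
from h import *
report([.561,-.168,.19])
c=cam("wrist"); save(c,"w4.png"); print([(d["position"],d["conf"]) for d in nets.pinpoint("wrist","old_fuse")])
c=cam("top");print("top",[(d["position"],d["conf"]) for d in nets.pinpoint("top","old_fuse")], [(d["position"],d["conf"]) for d in nets.pinpoint("top","new_fuse")])
c=cam("scene");print("scene",[(d["position"],d["conf"]) for d in nets.pinpoint("scene","old_fuse")])
E
```

```text
tcp [ 0.5624 -0.3775  0.1984] a -0.1201 f [ 0.3994 -0.9796  0.1971] w 0.3504307820133847 t 10.65
tool d mm [ -26.4733 -207.8538    8.4473]
[([0.5606, -0.3728, 0.0097], 0.57), ([0.7239, -0.3285, 0.0004], 0.48)]
top [([0.3487, 0.2137, 0.0065], 0.73), ([0.5598, -0.3751, 0.0143], 0.55)] [([0.756, -0.1962, 0.0006], 0.67), ([0.559, -0.1689, 0.0272], 0.58)]
scene [([0.3538, 0.2175, 0.0052], 0.78), ([0.5752, -0.0093, -0.0008], 0.63), ([0.5607, -0.377, 0.0074], 0.39)]
```

View pics/w4.png

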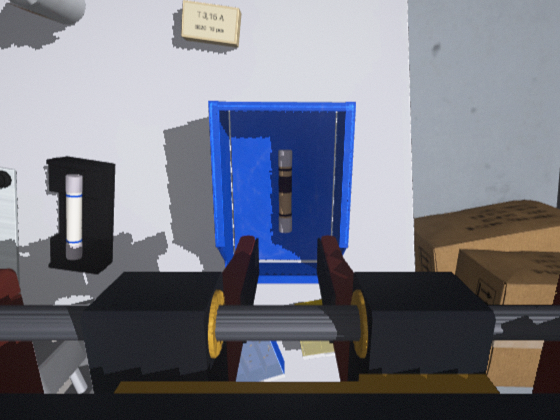

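The old fuse lies in the bin at (285,190). Now the cradle at (82,215).

>>> {"fn": "send_rows", "kwargs": {
  "series": "0.1 -5.3 -41.5 2 0;0.1 -5.3 -41.5 2 0;0.1 -5.3 -41.5 2 0;0.1 -5.3 -41.5 2 0;0.1 -5.3 -41.5 0 0;0.1 0 0 30 0.08;0.1 0 0 20 0.077;0.1 0 0 0 0;0.1 0 0 0 0;0.1 0 0 0 0"
}}

```text
time_s: 12.0
tcp_pos: [0.5579, -0.166, 0.1333]
tool_rot: [0.99, -0.138, 0.0, 0.0]
ft_force: [0.0, 0.5, 0.2]
grip_width: 0.455
```

```bash
python3 - <<'E'
from h import *
c=cam("wrist"); save(c,"w5.png"); np.savez("w5.npz",**c)
f=fit_fuse(c,np.array([.561,-.168]),.029,np.deg2rad(74.1),half=20);print(f)
print([(d["position"],d["conf"]) for d in nets.pinpoint("wrist","new_fuse")],[(d["position"],d["conf"]) for d in nets.pinpoint("wrist","cradle")])
w=world(c); yaw=f[1]; ctr=np.array([.561,-.168]);ax=np.array([-np.sin(yaw),np.cos(yaw)]);px=np.array([np.cos(yaw),np.sin(yaw)])
s=(w[...,:2]-f[0])@ax; r=(w[...,:2]-f[0])@px
m=(abs(r)<.005)&(w[...,2]>.0325)&(w[...,2]<.042)&(abs(s)<.07)
print("extent",s[m].min(),s[m].max(),"ax",ax)
report([*f[0],.035]); 
E
```

```text
(array([ 0.5617, -0.1656]), np.float64(1.289226685071666), np.int64(799), np.float64(0.036323814900366146))
[([0.5625, -0.1654, 0.0348], 0.68)] [([0.56, -0.1687, -0.0024], 0.76)]
extent -0.05414406398312009 0.04058138120790143 ax [-0.9606  0.2779]
tcp [ 0.5579 -0.166   0.1336] a -0.2771 f [ 0.3882  0.2648 -0.3037] w 0.45219187766698127 t 12.15
tool d mm [ 3.4778 -1.4372 98.5944]
```

View pics/w5.png

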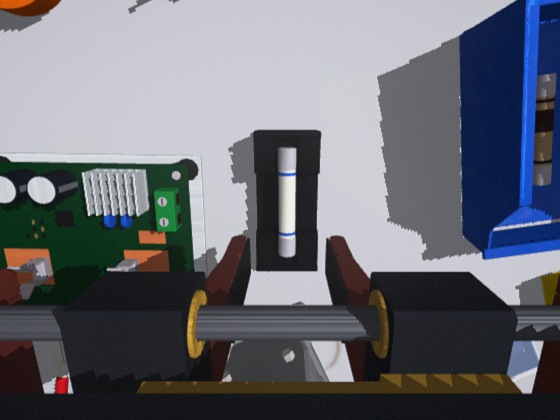

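```bash
python3 - <<'E'
from h import *
c=dict(np.load("w5.npz")); w=world(c); p=c["pixels"].astype(int)
for v in list(range(142,156,1))+list(range(250,264,1)): print(v,p[v,287],w[v,287], ((w[v,287,:2]-[.5617,-.1656])@[-.9606,.2779])*1e3)
E
```

```text
142 [38 38 41] [ 0.608  -0.1792  0.0219] -48.28662340033196
143 [38 37 40] [ 0.6073 -0.179   0.0218] -47.5283203551936
144 [37 36 39] [ 0.6067 -0.1788  0.0227] -46.85470004586166
145 [37 37 40] [ 0.6059 -0.1785  0.0218] -46.024625111403815
146 [45 47 50] [ 0.6052 -0.1783  0.022 ] -45.28539123265682
147 [91 88 95] [ 0.6044 -0.1781  0.022 ] -44.538621731091325
148 [143 140 149] [ 0.6045 -0.1782  0.0307] -44.599209239614886
149 [181 176 187] [ 0.6044 -0.1782  0.0368] -44.46128716912114
150 [188 182 193] [ 0.6036 -0.1779  0.0358] -43.64498702304893
151 [187 183 194] [ 0.603  -0.1778  0.0371] -43.05946468209277
152 [186 182 190] [ 0.6022 -0.1776  0.0363] -42.26591310705789
153 [187 182 193] [ 0.6015 -0.1774  0.0363] -41.54093379759258
154 [189 184 194] [ 0.601  -0.1772  0.0373] -40.93638408400772
155 [188 184 195] [ 0.6003 -0.177   0.0372] -40.20232122290663
250 [190 184 195] [ 0.5289 -0.1567  0.0361] 34.0363544109841
251 [188 183 193] [ 0.528  -0.1564  0.036 ] 34.928018694471696
252 [194 188 198] [ 0.527  -0.1561  0.0356] 35.952971335036
253 [193 189 198] [ 0.5261 -0.1559  0.0353] 36.93619992893956
254 [193 186 200] [ 0.5257 -0.1558  0.0363] 37.33439314555267
255 [193 188 197] [ 0.5247 -0.1555  0.0358] 38.40150704954498
256 [170 164 176] [ 0.5238 -0.1552  0.0357] 39.30386330138831
257 [107 105 111] [nan nan nan] nan
258 [34 36 38] [ 0.5167 -0.1532  0.023 ] 46.70099687496244
259 [29 27 30] [ 0.5154 -0.1528  0.022 ] 48.085872570082394
260 [32 34 35] [ 0.5143 -0.1525  0.0215] 49.20302491365862
261 [31 30 35] [ 0.5136 -0.1523  0.0221] 49.854189997903525
262 [31 30 33] [ 0.5124 -0.1519  0.0213] 51.11473995934539
263 [28 27 28] [ 0.5133 -0.1522  0.0252] 50.193027270928205
```

>>> {"fn": "send_rows", "kwargs": {
  "series": "0.1 5.7 -1.4 0 0.0045;0.1 0 0 40 0;0.1 0 0 30 0;0.1 0 0 18 0;0.1 0 0 10 0;0.1 0 0 0 0;0.1 0 0 0 0;1 0 0 0 0;1 0 0 0 0;1 0 0 0 0;1 0 0 0 0;1 0 0 0 0;1 0 0 0 0;1 0 0 0 0;1 0 0 0 0",
  "force": 60
}}

```text
time_s: 13.65
tcp_pos: [0.5635, -0.1658, 0.0352]
tool_rot: [0.99, -0.14, 0.0, 0.0]
ft_force: [-0.6, -0.7, 5.2]
grip_width: 0.145
```

```bash
python3 - <<'E'
from h import *
report([.5639,-.1662,.035])
E
```

```text
tcp [ 0.5635 -0.1658  0.0352] a -0.2817 f [-0.5945 -0.7414  5.1675] w 0.1447065828120755 t 13.65
tool d mm [0.4724 0.2305 0.1779]
```

>>> {"fn": "send_rows", "kwargs": {
  "series": "1 0 0 -5 0;1 0 0 -10 0;1 0 0 -25 0;1 0 0 -40 0;1 0 0 -40 0;1 -12.4 -38.6 0 0;1 -12.4 -38.6 0 0;1 -12.4 -38.6 0 0;1 -12.3 -38.5 0 0;1 0 0 0 -0.1417;1 0 0 0 -0.1417;1 0 0 0 -0.1417;1 0 0 0 -0.1417;1 0 0 0 -0.1417;1 0 0 0 -0.1417;1 0 0 0 -0.1417;1 0 0 0 -0.1417;1 0 0 0 -0.1417;1 0 0 0 -0.1417;1 0 0 0 -0.1417"
}}

```text
time_s: 15.65
tcp_pos: [0.5583, -0.0036, 0.1552]
tool_rot: [0.801, 0.598, 0.0, -0.0]
ft_force: [0.2, 0.2, -0.4]
grip_width: 0.142
```

```bash
python3 - <<'E'
from h import *
report([.5589,-.0038,.1])
c=cam("wrist"); save(c,"w6.png"); np.savez("w6.npz",**c); report([.5589,-.0038,.1])
o=env.get_obs(); w=world(c); a=toolyaw(o)
d=w-o["tcp_pos"]; X=d[...,0]*np.cos(a)+d[...,1]*np.sin(a); Y=d[...,0]*np.sin(a)-d[...,1]*np.cos(a); Z=d[...,2]
m=(abs(Y)<.012)&(abs(X)<.06)&(abs(Z)<.03)&(X>.012)
print(m.sum()); 
for lo in range(12,50,4):
    k=m&(X>lo/1e3)&(X<(lo+4)/1e3)
    if k.sum()>5: print(lo,k.sum(),"top z",1e3*np.percentile(Z[k],90),"Y",1e3*np.median(Y[k]),1e3*X[k].max())
print(board(c))
E
```

```text
tcp [ 0.5583 -0.0036  0.1552] a 1.2828 f [ 0.1564  0.1785 -0.4224] w 0.14186532879704736 t 15.65
tool d mm [-0.0305  0.6213 55.1853]
tcp [ 0.5583 -0.0036  0.1552] a 1.2899 f [-0.581   0.7527 -1.0115] w 0.14224900724889264 t 15.7
tool d mm [-0.0481  0.6727 55.1658]
2037
12 285 top z 19.93892510723087 Y -0.85720335589334 15.996928837718464
16 219 top z 0.7302155883283037 Y 0.5720627859637913 19.97176400845227
20 228 top z 0.6289285955127816 Y 0.5954168802194456 23.975688935929814
24 227 top z 0.6692928980425951 Y 0.18104019664630638 27.997326575570753
28 248 top z 1.0988419936507705 Y 0.44260894062078626 31.99508378383244
32 252 top z 0.9403326351376474 Y 0.6831027140643576 35.99040281919087
36 265 top z 1.0095736941773514 Y 0.7166211963219802 39.98963475738381
40 313 top z 0.8009611312387759 Y 0.3148067273026061 43.425327169978544
(array([0.5816, 0.0021]), (138.62405395507812, 122.93465423583984), 73.41607666015625, np.float64(0.039879888341671305))
```

View pics/w6.png

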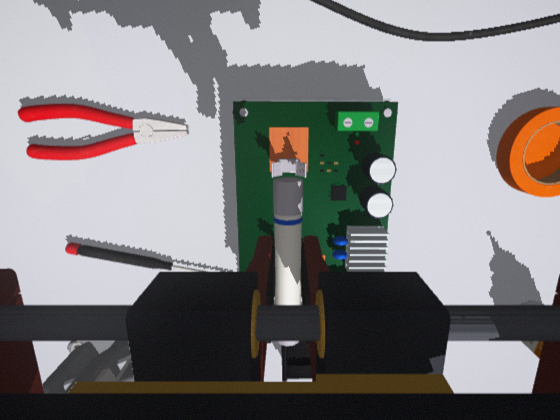

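The new fuse is held level, with its axis about 6 mm below TCP and its tip at (288,180). I'll correct yaw and position, then come down to just above the mouths.

>>> {"fn": "send_rows", "kwargs": {
  "series": "1 0 0.6 20 0;1 0 0 30 0;1 0 0 20 0;1 0 0 0 0;1 0 0 0 0;1 0 0 0 0"
}}

```text
time_s: 16.3
tcp_pos: [0.5601, -0.0039, 0.086]
tool_rot: [0.803, 0.596, 0.001, 0.001]
ft_force: [-0.1, 0.1, -0.6]
grip_width: 0.142
```

```bash
python3 - <<'E'
from h import *
c=cam("wrist"); np.savez("w7.npz",**c); save(c,"w7.png")
report([.5589,-.004,.0737]); print(board(c))
E
```

```text
tcp [ 0.5602 -0.0039  0.0861] a 1.2764 f [ 0.4326 -0.198  -0.4237] w 0.1447614471725336 t 16.35
tool d mm [-0.4291 -1.1936 12.3843]
(array([ 0.5782, -0.0094]), (162.6439666748047, 123.36444091796875), 73.24523162841797, np.float64(0.039869846332882666))
```

View pics/w7.png

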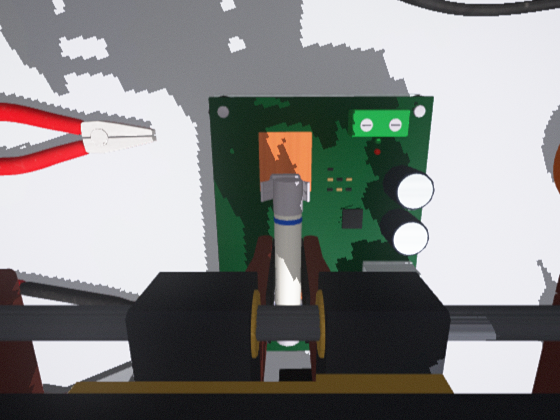

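The fuse (column 288) is centred between the clip fingers (261–313). Descending until contact.

>>> {"fn": "send_rows", "kwargs": {
  "series": "1 -0.4 -0.8 6 0;1 0 0 6 0;1 0 0 2 0;1 0 0 2 0;1 0 0 2 0;1 0 0 2 0;1 0 0 0 0;1 0 0 0 0"
}}

```text
time_s: 17.15
tcp_pos: [0.5588, -0.0041, 0.0652]
tool_rot: [0.803, 0.596, 0.0, 0.0]
ft_force: [0.0, -0.5, 5.6]
grip_width: 0.147
```

```bash
python3 -c "
from h import *
report([.5589,-.004,.060])"
```

```text
tcp [ 0.5588 -0.0041  0.0652] a 1.2771 f [ 0.0028 -0.5365  5.5989] w 0.14678589021780844 t 17.15
tool d mm [0.1423 0.1074 5.1534]
```

>>> {"fn": "send_rows", "kwargs": {
  "series": "1 0 0 1 0;1 0 0 1 0;1 0 0 1 0;1 0 0 1 0;1 0 0 1 0;1 0 0 0 0;1 0 0 0 0"
}}

```text
time_s: 17.85
tcp_pos: [0.5588, -0.0041, 0.0608]
tool_rot: [0.803, 0.596, 0.001, 0.001]
ft_force: [-1.4, 0.2, 11.8]
grip_width: 0.145
```

>>> {"fn": "send_rows", "kwargs": {
  "series": "1 0 0 1 0;1 0 0 1 0;1 0 0 0 0;1 0 0 0 0"
}}

```text
time_s: 18.25
tcp_pos: [0.5589, -0.0041, 0.059]
tool_rot: [0.803, 0.596, 0.001, 0.001]
ft_force: [-2.1, -0.8, 14.7]
grip_width: 0.146
```

>>> {"fn": "send_rows", "kwargs": {
  "series": "1 0 0 1 0;1 0 0 0 0;1 0 0 0 0"
}}

```text
time_s: 18.55
tcp_pos: [0.5589, -0.0041, 0.0581]
tool_rot: [0.803, 0.596, 0.001, 0.001]
ft_force: [-3.5, -0.6, 15.4]
grip_width: 0.14
```

>>> {"fn": "send_rows", "kwargs": {
  "series": "1 0 0 1 0;1 0 0 0 0;1 0 0 0 0"
}}

```text
time_s: 18.85
tcp_pos: [0.5589, -0.0041, 0.0572]
tool_rot: [0.803, 0.596, 0.001, 0.001]
ft_force: [-2.9, 0.5, 16.0]
grip_width: 0.144
```

>>> {"fn": "send_rows", "kwargs": {
  "series": "1 0 -0.6 0.5 0;1 0 0 0.5 0;1 0 0 0 0;1 0 0 0 0"
}}

```text
time_s: 19.25
tcp_pos: [0.5589, -0.0041, 0.0565]
tool_rot: [0.803, 0.596, 0.001, 0.001]
ft_force: [-1.7, -1.2, 17.2]
grip_width: 0.143
```

>>> {"fn": "send_rows", "kwargs": {
  "series": "1 0 0 1 0;1 0 0 0 0;1 0 0 0 0"
}}

```text
time_s: 19.55
tcp_pos: [0.5589, -0.004, 0.0556]
tool_rot: [0.803, 0.596, 0.001, 0.001]
ft_force: [-2.2, -0.7, 18.0]
grip_width: 0.142
```

>>> {"fn": "send_rows", "kwargs": {
  "series": "1 0 0 0.8 0;1 0 0 0 0;1 0 0 0 0"
}}

```text
time_s: 19.85
tcp_pos: [0.5589, -0.0041, 0.0548]
tool_rot: [0.803, 0.596, 0.001, 0.001]
ft_force: [-2.6, -0.4, 18.8]
grip_width: 0.146
```

>>> {"fn": "send_rows", "kwargs": {
  "series": "1 0 0 0.8 0;1 0 0 0 0;1 0 0 0 0"
}}

```text
time_s: 20.15
tcp_pos: [0.559, -0.004, 0.0541]
tool_rot: [0.803, 0.596, 0.001, 0.001]
ft_force: [-2.3, -0.4, 18.3]
grip_width: 0.143
```

```bash
cat > lev.py <<'E'
from h import *
c=cam("wrist"); o=env.get_obs(); w=world(c); a=toolyaw(o)
d=w-o["tcp_pos"]; X=d[...,0]*np.cos(a)+d[...,1]*np.sin(a); Y=d[...,0]*np.sin(a)-d[...,1]*np.cos(a); Z=d[...,2]
for lo in range(16,44,4):
    k=(X>lo/1e3)&(X<(lo+4)/1e3)&(abs(Y)<.005)&(abs(Z)<.03)
    if k.sum()>5: print(lo,k.sum(),"top z",1e3*np.percentile(w[...,2][k],[50,90]),"Y",1e3*np.median(Y[k]))
print(board(c)); report([.559,-.004,.05])
hsv=cv2.cvtColor(c["pixels"],cv2.COLOR_RGB2HSV); m=(hsv[...,0]>45)&(hsv[...,0]<85)&(hsv[...,1]>120)&(w[...,2]<.05)&(w[...,2]>.015)
print("board z",np.percentile(w[...,2][m],[20,50,80]))
A=np.c_[X[m],Y[m],np.ones(m.sum())]; s=np.linalg.lstsq(A,w[...,2][m],rcond=None)[0]; print("plane",s)
E
python3 lev.py
```

```text
16 169 top z [53.9218 54.9293] Y -0.06082838075392293
20 166 top z [53.8532 54.7636] Y -0.05436336056467142
24 171 top z [54.0116 55.0273] Y -0.05153514562960312
28 183 top z [54.2558 55.3684] Y -0.04540302235778344
32 186 top z [54.2662 55.3349] Y 0.18209822424167937
36 192 top z [54.1287 55.2667] Y -0.03647588094862417
40 387 top z [50.0655 54.891 ] Y 0.0009545484375358959
(array([0.6089, 0.0436]), (61.26163101196289, 107.59278869628906), 35.54175567626953, np.float64(0.03905832199271014))
tcp [ 0.559  -0.004   0.0541] a 1.2771 f [-2.3131 -0.7869 19.1265] w 0.14570813165437774 t 20.2
tool d mm [0.0279 0.03   4.0906]
board z [0.0257 0.0262 0.0269]
plane [0.0208 0.0215 0.0259]
```

>>> {"fn": "send_rows", "kwargs": {
  "series": "1 0 0 0.8 0;1 0 0 0 0;1 0 0 0 0"
}}

```text
time_s: 20.5
tcp_pos: [0.5588, -0.0039, 0.0525]
tool_rot: [0.803, 0.596, 0.001, 0.001]
ft_force: [0.6, 1.1, 9.4]
grip_width: 0.146
```

The force fell from about 19 to 9 N, so it has snapped. I'm checking that it is level and home.

```bash
python3 lev.py
```

```text
16 168 top z [52.4523 53.3384] Y -0.036226618883832516
20 172 top z [52.3107 53.2709] Y -0.03188063067144842
24 171 top z [52.4223 53.3772] Y -0.029127987758903635
28 178 top z [52.765  53.6964] Y -0.02267856518160024
32 191 top z [52.5927 53.6202] Y -0.018776726284966058
36 201 top z [52.651 53.49 ] Y -0.015271775034719423
40 348 top z [50.6039 53.3168] Y -0.004178353096702565
(array([ 0.578 , -0.0089]), (162.31556701660156, 121.82659912109375), 73.00365447998047, np.float64(0.033347382769916514))
tcp [ 0.5588 -0.0039  0.0525] a 1.2769 f [-0.1445  0.8565  9.8932] w 0.14531023455490302 t 20.55
tool d mm [0.0018 0.2591 2.4555]
board z [0.0321 0.0327 0.0333]
plane [0.0211 0.0216 0.0323]
```

Board at 32.3 mm + 14 = 46.3 mm, and the fuse axis is at 46.3 mm: home and level. I'll unload first, then release.

>>> {"fn": "send_rows", "kwargs": {
  "series": "1 0 0 -2 0;1 0 0 -2 0;1 0 0 -2 0;1 0 0 0 0;1 0 0 0 0"
}}

```text
time_s: 21.05
tcp_pos: [0.5587, -0.0039, 0.0576]
tool_rot: [0.803, 0.596, 0.001, 0.001]
ft_force: [4.1, 0.1, 2.4]
grip_width: 0.147
```

>>> {"fn": "send_rows", "kwargs": {
  "series": "1 0 0.6 -1.2 0;1 0 0 0 0;0.3 0 0 0 0;0.3 0 0 0 0;0.3 0 0 0 0;0.3 0 0 0 0;0.3 0 0 0 0;0.3 0 0 0 0;0.3 0 0 -10 0;0.3 0 0 -30 0;0.3 0 0 -40 0;0.3 0 0 -40 0;0.3 0 0 0 0;0.3 0 0 0 0"
}}

```text
time_s: 22.45
tcp_pos: [0.559, -0.0041, 0.1801]
tool_rot: [0.803, 0.596, 0.001, 0.001]
ft_force: [0.6, -0.1, -0.5]
grip_width: 0.35
```

```bash
python3 - <<'E'
from h import *
report([.5589,-.004,.18])
c=cam("wrist"); save(c,"w8.png"); b=board(c); print(b)
print(fit_fuse(c,np.array([.5588,-.004]),.053,-.29))
w=world(c); ctr=np.array([.5588,-.004]);ax=np.array([.289,.957]); px=np.array([.957,-.289])
s=(w[...,:2]-ctr)@ax*1e3; r=(w[...,:2]-ctr)@px*1e3
for lo in list(range(-44,44,6)):
    k=(s>lo)&(s<lo+6)&(abs(r)<2)&(w[...,2]>.05); print(lo,k.sum(),np.median(w[...,2][k])*1e3 if k.any() else '')
c=cam("top"); print([(d["position"],d["conf"]) for t in ("old_fuse","new_fuse","fuse_pack","tape_roll","side_cutters") for d in nets.pinpoint("top",t)])
E
```

```text
tcp [ 0.559  -0.0041  0.1801] a 1.2771 f [ 0.6125 -0.0553 -0.4681] w 0.34985963544672005 t 22.45
tool d mm [ 0.0531 -0.1156  0.1421]
(array([ 0.5779, -0.0092]), (162.12095642089844, 122.76007080078125), 73.2236099243164, np.float64(0.03954440089219741))
(array([ 0.5589, -0.004 ]), np.float64(-0.2965758620514779), np.int64(760), np.float64(0.06050787017729851))
-44 18 60.18366805593908
-38 34 60.15576357354263
-32 34 60.26154984572599
-26 34 59.9281676722008
-20 33 59.58763947056528
-14 34 59.81994195089702
-8 35 59.734660419193894
-2 35 59.799501165387625
4 35 59.72883562741854
10 36 59.96386177322177
16 284 270.70790499825847
22 1080 276.8874479313946
28 216 257.8139838912357
34 40 60.18345355654295
40 25 59.83638879411907
[([0.5579, -0.3755, 0.0148], 0.64), ([0.5559, -0.0046, 0.0519], 0.46), ([0.7156, -0.3274, 0.0006], 0.63), ([0.7826, -0.0236, 0.0015], 0.61), ([0.4259, 0.0954, 0.0001], 0.85)]
```

View pics/w8.png

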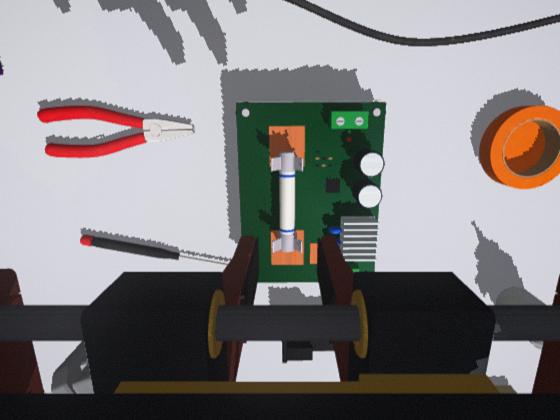

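The white fuse sits level in both clips, from (288,155) to (288,250). Its top is at about 60 mm along its whole length, the same as the old one, and the arm is clear.

```bash
python3 -c "
from h import *
print(order.hand_in())"
```

```text
the job is handed in; nothing more can be done
None
```

I pulled the blown fuse and dropped it in the blue bin, pressed the new white fuse into the same clips, and handed the job in at about 22.5 s of the 72 s allowed.

- **Snap:** the push peaked at about 19 N with the board down about 14 mm, then fell to 9.4 N. I stopped there, eased off and released.
- **New fuse:** in the final depth check its top was at 60 mm at both ends, the same as the old fuse. Its axis was within about 0.2 mm of the seat across and 0.005 rad in angle.
- **Old fuse:** the networks place it inside the bin at about (0.558, -0.376).
- **Bystanders:** the tape roll, side cutters and fuse pack were still in place. I did not re-measure the flux bottle, but the gripper stayed well clear of it.

No check failed. I saw a sideways force of up to about 3.5 N during the push and about 4 N while unloading, and corrected for it by shifting the tool 0.6 mm each time.

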